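# Mount the filter funnel and open its vacuum tap

## Robot

A 6-joint arm with a two-finger parallel gripper is mounted at the origin on the work surface. World frame = base frame: x ahead of the robot, y to its left, z up, the work surface at z = 0. Lengths are in m, angles in degrees, forces in N, time in s.
With the tool pointing down it reaches from about 0.25 to 0.725 m from the base axis. Payload 9.7 kg.
Tool frame: the origin (TCP) lies midway between the tips of the shut fingers; the grasp point (between the pads) lies 19 mm behind it; z points along the fingers, y is the line along which they close (so a half turn about z gives the same grasp; the last joint's range is limited). The gripper opens to 85 mm and grips with 20 to 120 N. Pads are 22 mm wide; open, the fingers measure 114 mm over their backs; the gripper's body (76 mm by 85 mm) begins 54 mm behind the grasp point. The pads swing forward as they close: fully open they stand 13 mm farther back than shut.
Start: joints at [67.437, 4.979, 10.078, 95.1, 0, 90], TCP at [0.211, 0.508, 0.231] pointing down, gripper open.
Joint ranges: [-179.16, 179.16], [-48.56, 103.87], [-65.8, 70.77], [-126.05, 130.52], [-82.76, 87.17], [-180, 180]. Speed limits (degrees/s): [127.2, 127.2, 147.25, 180, 180, 180].

## Interface

Orientations are given as [roll, pitch, yaw] about the fixed x, y, z axes, in that order (R = Rz(yaw) Ry(pitch) Rx(roll)).
In Python, from workcell import bot gives the robot as it stands.
- The arm moves only by the shell command python3 -m crank 'ROWS' [FORCE]. ROWS is JSON, a list of rows, each an object with "gripper": the finger opening in mm, from 0 to 85.4; "travel": the shift along the tool's x, y, z in mm, a list of three; "twist": the turn, a rotation vector about the tool's x, y, z in rad, a list of three. In form: [{"gripper": gripper, "travel": [tx, ty, tz], "twist": [rx, ry, rz]}, ...]. A call has 1 to 12 rows; each row shifts and turns the commanded pose from where the row before left it, along the tool's axes as they then stand; what a row does not reach is not made up. A row lasts 1/8 s, in which the tool goes at most 62.5 mm and 10.7 degrees, less where a joint would pass 70% of its speed; a pose out of reach is approached as far as the arm can. A call is refused whole if a number of a shift passes 62.5 or a number of a turn 0.188, either way. A call with a gripper value outside its range is refused whole. The fingers move at their own pace and stop on an object; FORCE is the grip in N (left out, the last holds). Time passes only in rows, so rows that do not move let the fingers close. It gives the time, the measured TCP pose, the force, the opening and the grip force at its end, in the units of the state.
- bot.get_obs(): the state, without advancing time (a new reading comes with each control period).
- bot.camera(name): name is "scene" or "top" or "wrist"; returns the picture (400x640x3 uint8, red, green, blue); there is no depth.
- bot.calibration(name): a dict with "vfov" (degrees; the focal length in pixels is half the picture's height over the tangent of half this angle, whatever the lens; pixels are square), "cx", "cy" (the principal point, pixels), "k1" (the pictures are not rectified: a ray, as slopes to the right and down, at radius r is drawn at 1 + k1 r^2 times it, then the intrinsics apply), "camera_from_world" (4x4, takes a point from world to camera coordinates). Camera axes: x right, y down, z forward; pixel columns grow to the right and rows downward; lengths in m; the calibration is good to about 2 mm. A picture is of the moment at which its call begins: read the wrist's pose just before it. calibration takes no time and is no camera call; for the wrist camera it gives the pose at the moment of the call.
- bot.job_done(): hands the job in; it is judged then, once.
The state is a dict: "time": time; "q": joint angles; "qd": joint speeds; "joint_efforts": joint torques, N m; "ee_pos": TCP position; "tcp_rot": TCP orientation; "wrist_force": force on the tool from outside, world axes, zero at the start; "torque": the same for the moment, N m; "opening": finger opening in m; "grasp_force": force on a finger pad.
Only numpy, scipy, OpenCV 4.12 (cv2) and the standard library are available. Lean on these libraries where they do the work, as an engineer would, in place of code of your own. Each camera call takes 0.05 s, during which the arm holds its last target. There are 200 camera calls.

## Task

Take the open steel funnel out of the tray and set it gently, fully home and upright, on the free filter base of the manifold (the one with the bare white membrane), and let go of it. Then open that base's tap: push its blue handle round its quarter turn until it comes up solid on its end stop, which sits a little differently on every tap, so go by feel; press it there firmly for a moment with 15 to 20 N, never more than 22 N, then let go and leave it open. Leave the other two taps shut and everything else where it stands.

Things in the scene. Friction and masses are not known exactly. Their poses are not given: they have to be found in the camera images.
- funnel_mid (a point): the open steel funnel standing in the tray: upright tube 105 mm high, 2 mm wall, outside 56 mm across from 26 mm above its foot to the top (rim bead 59 mm in the last 3 mm), 60 mm over the skirt in the lowest 22 mm; 0.25 to 0.42 kg. The point is on its axis half-way up, 52.5 mm above its foot; z is the axis, up.
- funnel_seat (a point): same funnel: centre of the inner shoulder, on the axis 14 mm above its foot. The skirt below the shoulder is a socket 53 mm in bore and 14 mm deep that drops over a filter base; seated, this point lies on the top of that base. More than 25 N on the base harms the membrane.
- base_a_top (a point): centre of the top face of the free filter base, the one of the manifold's three columns with a bare white membrane: a round steel head 50 mm across, with a bevel 3 mm wide and 4 mm deep round its top, and straight sides to 20 mm below the top face, which is 132 mm above the bench. z up; x away from the operator, y along the row. The columns stand 150 mm apart in a row, in any order.
- base_b_top (a point): the same point of the neighbouring base that already carries a closed funnel; same axes
- base_c_top (a point): the same point of the base that is blanked with a black rubber bung 24 mm high; same axes
- pivot_a (a point): on the upright spindle axis of the free base's ball valve, at the height of the middle of its handle (112 mm above the bench). It lies 110 mm towards -x of base_a_top, in that point's axes.
- lever_a: that valve's whole handle; origin on the spindle at bench level, y out along the handle. Shut, it points along +y of base_a_top; it opens anticlockwise seen from above until it points to -x, towards the operator. It stays where left and drags: 5 to 6 N at mid-sleeve at first, climbing steadily to 8 N at the stop, which is rigid. Over 22 N harms the stem.
- handle_a (a point): middle of that handle's blue grip sleeve (14 mm wide, 50 long, 12 high), 65 mm out from the spindle; the sleeve runs from 43 to 93 mm out; y points out. The stops, 90 degrees apart, are set by hand: the open one within 9 degrees of in line with the pipe; the shut handle lies up to 8 degrees off its own. 30 mm are free under the sleeve (header pipe, 185 mm towards -x of the bases, tops out at 75 mm).
- lever_b (a joint): turn of the like handle of the base with the closed funnel, rad: 0 shut, 1.57 open; starts shut (below 0.1)
- lever_c (a joint): the like for the blanked base; starts shut (below 0.1)
- funnel_b_seat (a point): the closed funnel already in use on the neighbouring base (same size, with lid and black knob, top 247 mm above the bench): its shoulder centre, as for funnel_seat
- tray: the shallow steel tray, 200 x 260 mm, 3 mm thick floor, walls to 16 mm; origin under its centre
- manifold: the steel manifold frame with header pipe and, 400 mm to its +y end, a pump about 200 x 140 x 180 mm high; a dial gauge 120 mm high stands on the header 190 mm to the -y side. Origin on the bench under the middle column place; x away from the operator
- lid: bystander: a loose spare lid, flat aluminium disc 62 mm across with a small black knob, 22 mm high in all, lying in the tray; origin under its centre
- petri_stack: bystander: a stack of five culture dishes, 91 mm across, 78 mm high; origin under its centre
- stain_blue: bystander: a blue dropper bottle, 48 mm across, 122 mm high; origin under its centre
- stain_pink: bystander: a pink dropper bottle, 48 mm across, 122 mm high; origin under its centre
- wash_bottle: bystander: a white bottle with red cap, 70 mm across, 170 mm high; origin under its centre
- slide_box: bystander: a flat green slide box, 130 x 35 x 26 mm, long side along its x; origin under its centre
- forceps: bystander: steel forceps lying flat, about 120 mm long along their x, 6 mm thick; origin under its centre

How it is judged (in metres and radians):
On the way, in this order (a step that is already met when the one before it is completed fails the run):
1. the funnel sits fully home on the free base, released, with its tap still shut (horizontal distance between funnel_seat and base_a_top below 0.003 m and z of funnel_seat in the frame of base_a_top below 0.0025 m and angle between funnel_seat's own z axis and vertical below 0.05 rad and angle between the y axis of handle_a and the y axis of base_a_top, either way round below 0.45 rad and contact force between the fingers and funnel below 0.5 N), for 0.2 s.
2. the open tap handle bears firmly on its end stop, not moving, the funnel still home (horizontal distance between funnel_seat and base_a_top below 0.003 m and z of funnel_seat in the frame of base_a_top below 0.0025 m and angle between funnel_seat's own z axis and vertical below 0.05 rad and angle between the y axis of handle_a and the x axis of base_a_top, either way round below 0.25 rad and contact force between anything else and lever_a above 13 N and angular speed of lever_a below 0.05 rad/s), for 0.2 s.
At the end, for the whole second after the job is handed in: The funnel rests on the free base: within 3 mm of centred, 2.5 mm of fully down and 3 degrees of upright, at rest. That base's tap, pressed on its stop before, is left open (handle within 14 degrees of in line with its pipe); the other taps are shut (below 0.2 rad), the funnel in use still seated (horizontal distance between funnel_seat and base_a_top below 0.003 m and z of funnel_seat in the frame of base_a_top below 0.0025 m and angle between each of funnel_seat, funnel_b_seat's own z axis and vertical below 0.05 rad and angle between the y axis of handle_a and the x axis of base_a_top, either way round below 0.25 rad and value of joint each of lever_b, lever_c below 0.2 rad and horizontal distance between funnel_b_seat and base_b_top below 0.003 m and z of funnel_b_seat in the frame of base_b_top below 0.0025 m and linear speed of funnel below 0.02 m/s); the robot touches nothing.
It fails at once if the tap handle is pushed harder than 22 N (contact force between anything else and lever_a above 22 N).
It fails at once if the funnel is pressed or dropped on its base harder than 25 N (contact force between funnel and branch_a above 25 N).
It fails at once if the funnel in use next door is shifted (distance of funnel_b_seat from where it was at the start of the episode above 0.008 m).
It fails at once if one of the other two taps is turned (value of joint any of lever_b, lever_c above 0.2 rad).
It fails at once if something else on the bench is shoved aside (distance of any of lid, petri_stack, stain_blue, stain_pink, wash_bottle, slide_box, forceps from where it was at the start of the episode above 0.03 m).
It also fails if it takes over 66 s, if anything falls off the work surface, if the arm or the gripper's body presses on something with over 40 N, if the wrist force passes 120 N, or if a joint passes its speed limit or range.

## Working session

There is one attempt and no reset: what is moved stays moved. The work goes in short steps, Python scripts to look and compute and a shell command to move; the robot and the scene stay as the last step left them, time stands still between calls to the robot, and variables do not carry over. Pictures are saved under pics/ and viewed, at most 10 in all, crops included, and the job is handed in when it is done.

```bash
mkdir -p pics; ls
cat > h.py <<'E'
import numpy as np, cv2
from workcell import bot
def cal(n):
    c=bot.calibration(n); f=200/np.tan(np.radians(c['vfov'])/2)
    return f,c['cx'],c['cy'],c['k1'],np.array(c['camera_from_world'])
def ray(n,u,v,C=None):
    f,cx,cy,k,T=C or cal(n)
    K=np.array([[f,0,cx],[0,f,cy],[0,0,1.]])
    d=np.array([(u-cx)/f,(v-cy)/f]); s=d.copy()
    for _ in range(30): s=d/(1+k*(s@s))
    R=T[:3,:3]; return -R.T@T[:3,3], R.T@np.array([s[0],s[1],1])
def onz(n,u,v,z,C=None):
    o,d=ray(n,u,v,C); return o+d*(z-o[2])/d[2]
def proj(n,p,C=None):
    f,cx,cy,k,T=C or cal(n); q=T[:3,:3]@np.array(p)+T[:3,3]; s=q[:2]/q[2]; s=s*(1+k*(s@s)); return s*f+[cx,cy]
def snap(n,name):
    im=bot.camera(n)[:,:,::-1].copy(); cv2.imwrite('pics/'+name,im); return im
E
python3 - <<'E'
from h import *
for n in ('scene','top','wrist'):
    C=cal(n); snap(n,n+'0.png'); print(n,C[:4],(-C[4][:3,:3].T@C[4][:3,3]).round(3),C[4][:3,:3].round(2).tolist())
print(bot.get_obs())
E
```

```text
pics
scene (np.float64(472.5061517470338), 324.0935762041048, 195.4441367196465, 0.04919586802215119) [1.28  0.037 0.967] [[-0.17, 0.98, -0.01], [0.78, 0.13, -0.61], [-0.6, -0.12, -0.79]]
top (np.float64(428.08310997337264), 320.60153157655895, 208.31445306969047, -0.09120120218449033) [ 0.537 -0.068  1.148] [[0.03, -1.0, 0.03], [-1.0, -0.03, -0.06], [0.06, -0.02, -1.0]]
wrist (np.float64(290.4442052345872), 319.37818413291455, 203.61090959840237, -0.05450420618585244) [0.141 0.537 0.374] [[0.38, 0.92, -0.0], [0.88, -0.37, 0.29], [0.27, -0.11, -0.96]]
{'time': 0.15, 'q': array([6.74359934e+01, 5.00326259e+00, 1.00476290e+01, 9.50993579e+01,
       1.00966639e-03, 8.99987254e+01]), 'qd': array([-0.07676224, -0.13224791,  0.1573454 ,  0.07121644,  0.17969217,
        0.0483572 ]), 'joint_efforts': array([-1.12561374e-03, -5.20760465e+01,  4.65044689e+01,  1.38144687e-02,
       -3.94717722e-05, -3.68802921e-05]), 'ee_pos': array([0.21097829, 0.50775469, 0.23077627]), 'tcp_rot': array([-1.79945009e+02, -1.01088927e-03,  1.57437267e+02]), 'wrist_force': array([-0.2028196 , -0.41707197,  0.38515361]), 'torque': array([-0.01694916,  0.01041096, -0.02780509]), 'grasp_force': 0.0, 'opening': 0.0854936810410132}
```

View pics/top0.png

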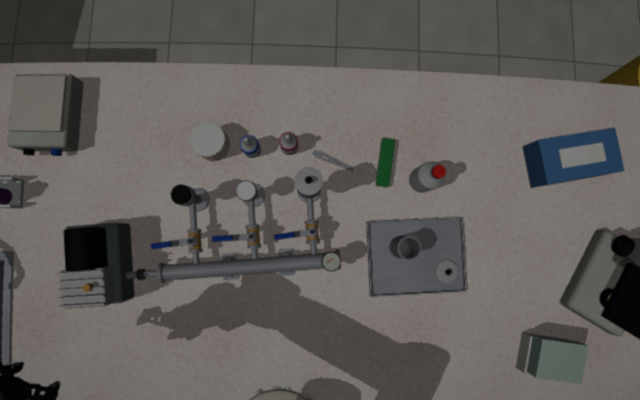

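View pics/scene0.png

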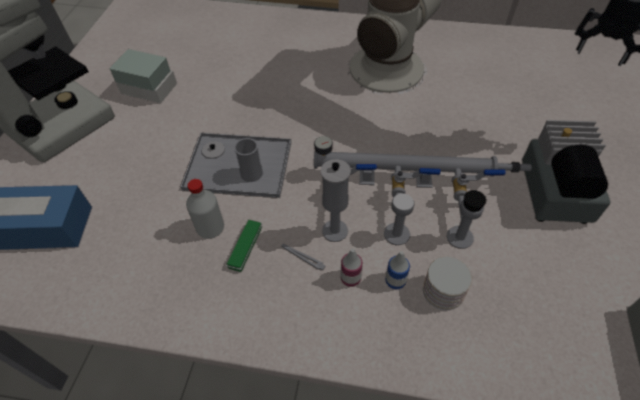

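The top view shows the membrane base in the middle at (247,190), the closed funnel at (309,180), the bung at (182,194) and the open funnel at (408,243) in the tray. The blue handles are on the line v≈240. The scene view agrees with this.

```bash
cat > m1.py <<'E'
from h import *
im=cv2.imread('pics/top0.png'); C=cal('top')
hsv=cv2.cvtColor(im,cv2.COLOR_BGR2HSV)
def blobs(mask,box,amin=30):
    m=np.zeros_like(mask); u0,u1,v0,v1=box; m[v0:v1,u0:u1]=mask[v0:v1,u0:u1]
    n,l,s,c=cv2.connectedComponentsWithStats(m); return [(s[i,4],c[i],s[i,:4],(l==i)) for i in range(1,n) if s[i,4]>=amin]
print('white');
for a,c,s,_ in blobs(((hsv[...,2]>150)&(hsv[...,1]<40)).astype(np.uint8),(230,270,175,205),20): print(a,c,s,onz('top',*c,.132,C))
print('bung')
for a,c,s,_ in blobs((hsv[...,2]<45).astype(np.uint8),(165,200,180,210)): print(a,c,s,onz('top',*c,.156,C))
print('blue')
for a,c,s,l in blobs(cv2.inRange(hsv,(100,130,50),(125,255,255)),(140,310,225,255)):
    ys,xs=np.nonzero(l); P=np.array([onz('top',x,y,.118,C)[:2] for x,y in zip(xs,ys)])
    (q,sz,an)=cv2.minAreaRect(np.float32(P*1000)); vx=cv2.fitLine(np.float32(P*1000),cv2.DIST_L2,0,.01,.01).ravel()
    print(a,c,P.mean(0),sz,np.degrees(np.arctan2(vx[1],vx[0])))
print('knob b',onz('top',309,180,.247,C))
for p in ((408,240),): print(onz('top',*p,.108,C))
big=lambda b:cv2.resize(im[b[2]:b[3],b[0]:b[1]],None,fx=6,fy=6,interpolation=cv2.INTER_CUBIC)
cv2.imwrite('pics/c1.png',np.hstack([big((225,275,170,260)),big((380,460,190,280)) ]))
E
python3 m1.py
```

```text
white
bung
424 [184.2004717  195.12028302] [171 185  29  20] [0.61508396 0.22572163 0.156     ]
blue
80 [283.6875 235.45  ] [ 0.52798795 -0.00700129] (10.019512176513672, 46.05110168457031) -81.16042
84 [221.4047619  237.89285714] [0.51772998 0.14235644] (9.591363906860352, 45.81676483154297) -84.975914
83 [159.73493976 244.8313253 ] [0.49634464 0.29138172] (11.098919868469238, 45.38486099243164) -79.28129
knob b [ 0.64769712 -0.06433261  0.247     ]
[ 0.52494034 -0.31019885  0.108     ]
```

View pics/c1.png

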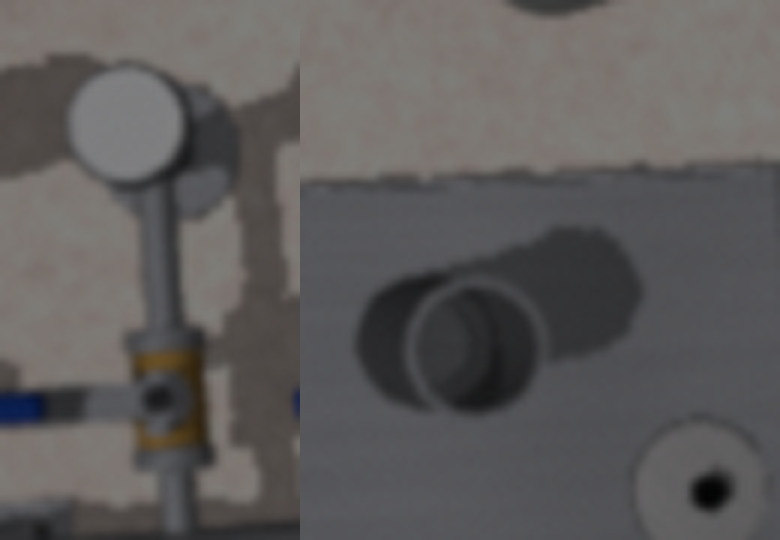

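The crop puts the membrane centre at about (246.1,190.6), the spindle at (251.2,236.2) and the funnel rim centre at (409.4,247.2).

Run:
```python
from h import *
C=cal('top')
for n,u,v,z in (('base_a',246.1,190.6,.132),('funnel',409.4,247.2,.108),('spindle',251.2,236.2,.12),('lid',449,272,.025),('bung',182,193,.156)):
    print(n,onz('top',u,v,z,C).round(4))
```

```text
base_a [0.632  0.0851 0.132 ]
funnel [ 0.5074 -0.314   0.108 ]
spindle [0.524  0.0706 0.12  ]
lid [ 0.4417 -0.4418  0.025 ]
bung [0.6199 0.2311 0.156 ]
```

```bash
python3 -m crank '[{"gripper":85,"travel":[0,0,-15],"twist":[0,0,0.168]},{"gripper":85,"travel":[0,0,-15],"twist":[0,0,0.168]},{"gripper":85,"travel":[0,0,-15],"twist":[0,0,0.168]},{"gripper":85,"travel":[0,0,-15],"twist":[0,0,0.168]},{"gripper":85,"travel":[0,0,-15],"twist":[0,0,0.168]},{"gripper":85,"travel":[0,0,-15],"twist":[0,0,0.168]},{"gripper":85,"travel":[0,0,-10],"twist":[0,0,0.168]}]'
python3 -m crank '[{"gripper":85,"travel":[-42.3,42.1,0],"twist":[0,0,0]},{"gripper":85,"travel":[-42.3,42.1,0],"twist":[0,0,0]},{"gripper":85,"travel":[-42.3,42.1,0],"twist":[0,0,0]},{"gripper":85,"travel":[-42.3,42.1,0],"twist":[0,0,0]},{"gripper":85,"travel":[-42.3,42.1,0],"twist":[0,0,0]},{"gripper":85,"travel":[-42.3,42.1,0],"twist":[0,0,0]},{"gripper":85,"travel":[-42.3,42.1,0],"twist":[0,0,0]},{"gripper":85,"travel":[-42.3,42.1,0],"twist":[0,0,0]},{"gripper":85,"travel":[-42.3,42.1,0],"twist":[0,0,0]},{"gripper":85,"travel":[-42.3,42.1,0],"twist":[0,0,0]},{"gripper":85,"travel":[0,0,0],"twist":[0,0,0]},{"gripper":85,"travel":[0,0,0],"twist":[0,0,0]}]'
python3 - <<'E'
from h import *
C=cal('wrist'); im=snap('wrist','w1.png'); o=bot.get_obs(); print(o['ee_pos'],o['tcp_rot'],o['time'])
print(proj('wrist',(.632,.085,.132),C),proj('wrist',(.5226,.0736,.118),C))
np.savez('w1.npz',T=C[4])
E
```

```text
time: 1.02
ee_pos: [0.211, 0.5079, 0.3318]
tcp_rot: [180.0, -0.0, 89.7]
wrist_force: [-0.2, 0.8, 0.8]
opening: 0.0854
grasp_force: 0.0
time: 2.52
ee_pos: [0.6324, 0.0853, 0.3308]
tcp_rot: [-179.9, -0.0, 90.0]
wrist_force: [0.2, 1.2, 0.2]
opening: 0.0848
grasp_force: 0.0
[0.63200006 0.08585497 0.33144835] [-1.79990607e+02 -1.19273109e-02  9.00812741e+01] 2.575
[319.81434679 179.8056518 ] [233.53040396 186.34859572]
```

View pics/w1.png

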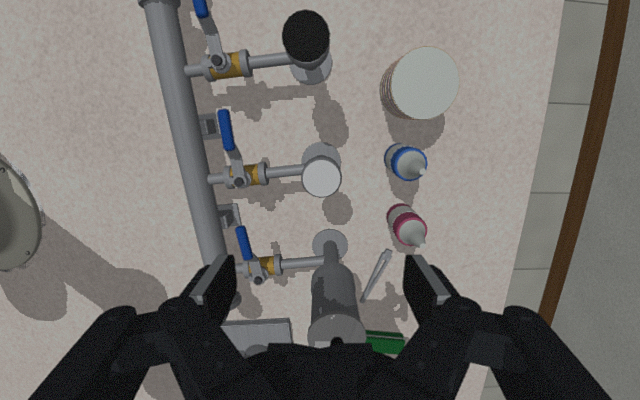

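The wrist view shows the membrane at (321,178), its spindle at (238,182) and its handle at (226,130). I'll measure these while moving on to the funnel.

```bash
python3 -m crank '[{"gripper":85,"travel":[-57,-17.9,0],"twist":[0,0,0]},{"gripper":85,"travel":[-57,-17.9,0],"twist":[0,0,0]},{"gripper":85,"travel":[-57,-17.9,0],"twist":[0,0,0]},{"gripper":85,"travel":[-57,-17.9,0],"twist":[0,0,0]},{"gripper":85,"travel":[-57,-17.9,0],"twist":[0,0,0]},{"gripper":85,"travel":[-57,-17.9,0],"twist":[0,0,0]},{"gripper":85,"travel":[-57,-17.9,0],"twist":[0,0,0]},{"gripper":85,"travel":[0,0,50],"twist":[0,0,0]},{"gripper":85,"travel":[0,0,50],"twist":[0,0,0]},{"gripper":85,"travel":[0,0,40],"twist":[0,0,0]},{"gripper":85,"travel":[0,0,0],"twist":[0,0,0]},{"gripper":85,"travel":[0,0,0],"twist":[0,0,0]}]'
python3 - <<'E'
from h import *
C=cal('wrist'); im=snap('wrist','w2.png'); o=bot.get_obs(); print(o['ee_pos'],o['tcp_rot'],o['time'])
print(proj('wrist',(.5074,-.314,.108),C)); np.savez('w2.npz',T=C[4])
T=np.load('w1.npz')['T']; C1=(*C[:4],T); a=cv2.imread('pics/w1.png'); h=cv2.cvtColor(a,cv2.COLOR_BGR2HSV)
m=((h[...,2]>185)).astype(np.uint8); m[:150]=0;m[205:]=0;m[:,:295]=0;m[:,350:]=0
n,l,s,c=cv2.connectedComponentsWithStats(m)
for i in range(1,n):
    if s[i,4]>100:
        k,_=cv2.findContours((l==i).astype(np.uint8),0,2); e=cv2.fitEllipse(max(k,key=len)); print('base',s[i],c[i],e,onz('wrist',*e[0],.132,C1))
m=cv2.inRange(h,(100,130,50),(125,255,255)); m[:100]=0;m[160:]=0;m[:,:200]=0;m[:,250:]=0
ys,xs=np.nonzero(m); P=np.array([onz('wrist',x,y,.118,C1)[:2] for x,y in zip(xs,ys)])*1000
print('sleeve',cv2.minAreaRect(np.float32(P)),cv2.fitLine(np.float32(P),2,0,.01,.01).ravel()); print('spindle',onz('wrist',238.5,182,.12,C1))
cv2.imwrite('pics/w2b.png',cv2.hconcat([im[60:360,140:500],cv2.resize(a[100:210,200:350],None,fx=2.727,fy=2.727)]))
E
```

```text
time: 4.08
ee_pos: [0.5082, -0.3133, 0.194]
tcp_rot: [179.9, 0.1, 90.1]
wrist_force: [-0.2, -0.5, 1.4]
opening: 0.0848
grasp_force: 0.0
[ 0.50841876 -0.31362558  0.19428905] [1.79810481e+02 1.17741369e-01 9.01079518e+01] 4.125
[319.03449666 209.50217287]
sleeve ((518.9959716796875, 143.0174102783203), (13.47099494934082, 47.95559310913086), 5.684792995452881) [ 9.9750489e-02 -9.9501246e-01  5.1883746e+02  1.4364073e+02]
spindle [0.52999066 0.07968405 0.12      ]
```

View pics/w2b.png

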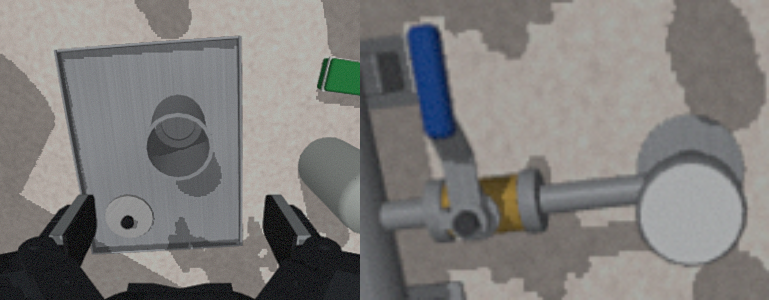

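The funnel rim is at about (318.5,205.5), roughly 3 mm further +y than the top-view estimate. The membrane is at (321.4,178.1), about 2 mm +x and +y of the top-view estimate. I'll go down and grip.

```bash
python3 -m crank '[{"gripper":85,"travel":[1,-1,35],"twist":[0,0,0]},{"gripper":85,"travel":[0,0,35],"twist":[0,0,0]},{"gripper":85,"travel":[0,0,35],"twist":[0,0,0]},{"gripper":85,"travel":[0,0,30],"twist":[0,0,0]},{"gripper":85,"travel":[0,0,0],"twist":[0,0,0]},{"gripper":50,"travel":[0,0,0],"twist":[0,0,0]},{"gripper":50,"travel":[0,0,0],"twist":[0,0,0]},{"gripper":50,"travel":[0,0,0],"twist":[0,0,0]},{"gripper":50,"travel":[0,0,0],"twist":[0,0,0]},{"gripper":50,"travel":[0,0,0],"twist":[0,0,0]},{"gripper":50,"travel":[0,0,0],"twist":[0,0,0]}]' 40
```

```text
time: 5.5
ee_pos: [0.5076, -0.3135, 0.0591]
tcp_rot: [179.8, 0.1, 90.1]
wrist_force: [-1.0, 0.2, 5.9]
opening: 0.0561
grasp_force: 41.6
```

```bash
python3 -m crank '[{"gripper":50,"travel":[0,0,-10],"twist":[0,0,0]},{"gripper":50,"travel":[0,0,-30],"twist":[0,0,0]},{"gripper":50,"travel":[0,0,-50],"twist":[0,0,0]},{"gripper":50,"travel":[0,0,-50],"twist":[0,0,0]},{"gripper":50,"travel":[0,0,-50],"twist":[0,0,0]},{"gripper":50,"travel":[0,0,-50],"twist":[0,0,0]},{"gripper":50,"travel":[0,0,-36],"twist":[0,0,0]},{"gripper":50,"travel":[0,0,0],"twist":[0,0,0]},{"gripper":50,"travel":[0,0,0],"twist":[0,0,0]}]'
python3 - <<'E'
from h import *
C=cal('wrist'); im=snap('wrist','w3.png'); o=bot.get_obs(); print(o['ee_pos'],o['tcp_rot'],o['wrist_force'])
p=o['ee_pos']; c=proj('wrist',p+[0,0,.049],C);print(c)
np.savez('w3.npz',T=C[4],p=p)
C1=(*C[:4],np.load('w1.npz')['T'])
a=cv2.imread('pics/w1.png'); g=cv2.cvtColor(a,cv2.COLOR_BGR2GRAY)
print(g[178,295:350:3]); print(g[150:206:3,321])
x,y=360-0,0
cv2.imwrite('pics/w3b.png',cv2.resize(im[100:350,170:470],None,fx=2,fy=2))
E
```

```text
time: 6.62
ee_pos: [0.5066, -0.3128, 0.3311]
tcp_rot: [-179.9, -0.0, 90.1]
wrist_force: [1.0, -0.9, -4.1]
opening: 0.056
grasp_force: 43.9
[ 0.50638609 -0.31268212  0.33056582] [-1.79884132e+02 -7.39047087e-02  9.00568823e+01] [-0.24780182  0.29034225 -4.23095983]
[320.53166248 315.16609152]
[163 158  99 167 167 170 166 166 167 167 165 170 167 164 165  95 163 162
 160]
[122 120  70 101 169 160 166 166 166 165 165 167 163 166 168 167 156 168
 157]
```

View pics/w3b.png

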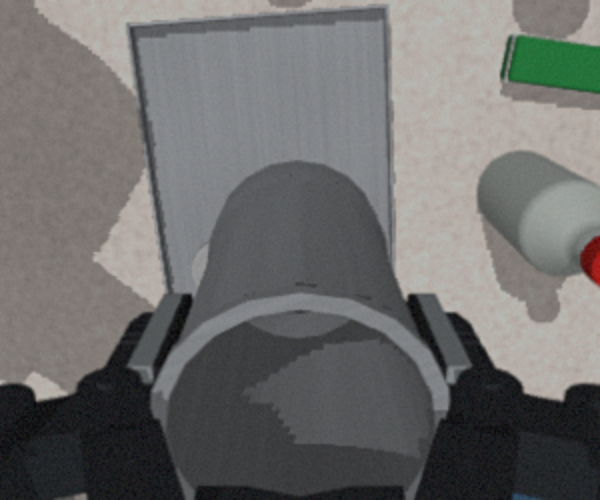

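Run:
```python
from h import *
c=cal('wrist'); d=np.load('w3.npz'); C3=(*c[:4],d['T']); p=d['p']; C1=(*c[:4],np.load('w1.npz')['T'])
print('rim front offset',onz('wrist',320,246.5,p[2]+.049,C3)-p, 'foot', onz('wrist',319.5,180.5,p[2]-.056,C3)-p)
for z in (-.056,-.034): print(onz('wrist',319.5,180.5,p[2]+z,C3)-p)
print('base',onz('wrist',321.1,178,.132,C1)); print('spindle',onz('wrist',240.3,181.4,.12,C1),onz('wrist',240.3,181.4,.125,C1))
a=cv2.imread('pics/w1.png'); g=cv2.cvtColor(a,cv2.COLOR_BGR2GRAY)
cir=cv2.HoughCircles(cv2.resize(g[140:220,280:360],None,fx=4,fy=4,interpolation=cv2.INTER_CUBIC),cv2.HOUGH_GRADIENT,1,200,param1=100,param2=20,minRadius=65,maxRadius=90)
print(cir[0,0]/4+[280,140,0])
```

```text
rim front offset [-0.00023454  0.02971194  0.049     ] foot [-0.0005031   0.03057402 -0.056     ]
[-0.0005031   0.03057402 -0.056     ]
[-0.00048608  0.03547771 -0.034     ]
base [0.63354507 0.0872163  0.132     ]
spindle [0.53232887 0.08044825 0.12      ] [0.53373411 0.08158017 0.125     ]
[322.375      178.125       19.54999924]
```

```bash
python3 -m crank '[{"gripper":50,"travel":[57,18.1,0],"twist":[0,0,0]},{"gripper":50,"travel":[57,18.1,0],"twist":[0,0,0]},{"gripper":50,"travel":[57,18.1,0],"twist":[0,0,0]},{"gripper":50,"travel":[57,18.1,0],"twist":[0,0,0]},{"gripper":50,"travel":[57,18.1,0],"twist":[0,0,0]},{"gripper":50,"travel":[57,18.1,0],"twist":[0,0,0]},{"gripper":50,"travel":[57,18.1,0],"twist":[0,0,0]},{"gripper":50,"travel":[0,0,50],"twist":[0,0,0]},{"gripper":50,"travel":[0,0,45],"twist":[0,0,0]},{"gripper":50,"travel":[0,0,30],"twist":[0,0,0]},{"gripper":50,"travel":[0,0,0],"twist":[0,0,0]},{"gripper":50,"travel":[0,0,0],"twist":[0,0,0]}]'
python3 - <<'E'
from h import *
C=cal('wrist'); im=snap('wrist','w4.png'); o=bot.get_obs(); s=snap('scene','s4.png'); p=o['ee_pos'];print(p,o['tcp_rot'],o['time'],o['wrist_force'])
np.savez('w4.npz',T=C[4],p=p)
S=cal('scene')
q=proj('scene',(.633,.086,.132),S).astype(int); print(q,proj('scene',p+[0,0,-.056],S))
w=cv2.resize(im[100:350,220:420],None,fx=2,fy=2); x,y=q[0]-27,q[1]-35
print(x,y); sc=cv2.resize(s[y:y+75,x:x+60],None,fx=6.667,fy=6.667,interpolation=cv2.INTER_CUBIC)
cv2.imwrite('pics/w4b.png',np.hstack([w,sc[:500,:400]]))
E
```

```text
time: 8.18
ee_pos: [0.6328, 0.0863, 0.2082]
tcp_rot: [180.0, -0.0, 90.1]
wrist_force: [-0.8, -0.4, -2.6]
opening: 0.056
grasp_force: 44.7
[0.63321621 0.08630341 0.20884789] [ 1.79893688e+02 -1.39511650e-02  9.00513738e+01] 8.225 [-0.75042459  0.3015549  -3.73973174]
[401 200] [403.23628188 194.79506594]
374 165
```

View pics/w4b.png

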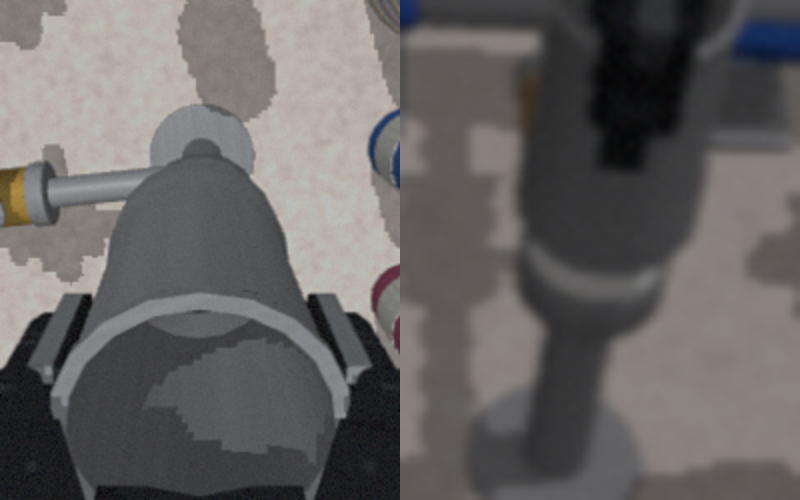

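The wrist view shows the column foot aligned under the funnel. In the scene crop the skirt spans about 523–703 and the head about 520–667. I'll check both with edge profiles.

Run:
```python
from h import *
S=cal('scene'); p=np.load('w4.npz')['p']; g=cv2.cvtColor(cv2.imread('pics/s4.png'),cv2.COLOR_BGR2GRAY).astype(float)
def edges(v,lo,hi):
    r=g[v]; d=np.diff(r); 
    mid=(lo+hi)//2
    i=lo+np.argmin(d[lo:mid]); j=mid+np.argmax(d[mid:hi]); 
    sub=lambda k:k+.5+ (lambda a,b,c:(a-c)/(2*(a-2*b+c)))(abs(d[k-1]),abs(d[k]),abs(d[k+1]))
    return sub(i),sub(j)
for v in range(192,216): 
    l,r=edges(v,386,420); print(v,round(l,2),round(r,2),round((l+r)/2,2))
for dz in (0,.011,.022): print('skirt',dz,proj('scene',p+[0,0.0004,-.056+dz],S))
for z in (.132,.128,.12,.112): print('base',z,proj('scene',(.633,.086,z),S),proj('scene',(.633,.088,z),S)[0])
```

```text
192 391.05 419.27 405.16
193 390.9 419.09 405.0
194 390.95 418.81 404.88
195 391.0 418.6 404.8
196 391.17 418.36 404.77
197 391.43 418.17 404.8
198 391.83 417.88 404.85
199 392.0 417.45 404.73
200 391.59 417.25 404.42
201 391.37 416.42 403.89
202 391.23 415.3 403.27
203 390.73 414.46 402.59
204 390.77 414.14 402.46
205 390.78 414.28 402.53
206 390.9 413.75 402.33
207 391.05 413.6 402.32
208 391.27 413.19 402.23
209 391.57 412.9 402.24
210 392.06 412.47 402.27
211 392.93 411.78 402.36
212 393.88 411.09 402.48
213 394.67 410.33 402.5
214 395.23 409.0 402.12
215 395.24 405.62 400.43
skirt 0 [403.42183321 194.8190676 ]
skirt 0.011 [404.03777183 191.69304603]
skirt 0.022 [404.6647388  188.51288966]
base 0.132 [401.9700924  200.48090353] 402.8828502595394
base 0.128 [401.75695999 201.56934225] 402.66689484047134
base 0.12 [401.33467034 203.72656157] 402.23901273828676
base 0.112 [400.91759692 205.85797341] 401.81641715798906
```

Both offsets match in y to within 1 mm. I'll lower gently, watching the wrist force.

```bash
python3 -m crank '[{"gripper":50,"travel":[-0.5,0.7,5],"twist":[0,0,0]},{"gripper":50,"travel":[0,0,5],"twist":[0,0,0]},{"gripper":50,"travel":[0,0,4],"twist":[0,0,0]},{"gripper":50,"travel":[0,0,3],"twist":[0,0,0]},{"gripper":50,"travel":[0,0,0],"twist":[0,0,0]},{"gripper":50,"travel":[0,0,0],"twist":[0,0,0]}]'; for i in 1 2 ; do :; done
python3 -m crank '[{"gripper":50,"travel":[0,0,1],"twist":[0,0,0]},{"gripper":50,"travel":[0,0,1],"twist":[0,0,0]},{"gripper":50,"travel":[0,0,0],"twist":[0,0,0]}]'
python3 -m crank '[{"gripper":50,"travel":[0,0,1],"twist":[0,0,0]},{"gripper":50,"travel":[0,0,1],"twist":[0,0,0]},{"gripper":50,"travel":[0,0,0],"twist":[0,0,0]}]'
```

```text
time: 9.02
ee_pos: [0.6336, 0.0858, 0.1904]
tcp_rot: [180.0, -0.0, 90.1]
wrist_force: [-0.3, -0.4, -3.0]
opening: 0.0562
grasp_force: 44.7
time: 9.4
ee_pos: [0.6335, 0.0858, 0.1882]
tcp_rot: [-180.0, -0.0, 90.1]
wrist_force: [-0.7, -0.5, -3.9]
opening: 0.0558
grasp_force: 44.7
time: 9.78
ee_pos: [0.6335, 0.0858, 0.1861]
tcp_rot: [-180.0, 0.0, 90.1]
wrist_force: [-0.2, 0.5, -2.9]
opening: 0.0562
grasp_force: 44.7
```

```bash
for i in 1; do python3 -m crank '[{"gripper":50,"travel":[0,0,1],"twist":[0,0,0]},{"gripper":50,"travel":[0,0,1],"twist":[0,0,0]},{"gripper":50,"travel":[0,0,0],"twist":[0,0,0]}]'; done
python3 -m crank '[{"gripper":50,"travel":[0,0,1],"twist":[0,0,0]},{"gripper":50,"travel":[0,0,1],"twist":[0,0,0]},{"gripper":50,"travel":[0,0,0],"twist":[0,0,0]}]' | grep -E 'pos|wrist'
python3 -m crank '[{"gripper":50,"travel":[0,0,1],"twist":[0,0,0]},{"gripper":50,"travel":[0,0,1],"twist":[0,0,0]},{"gripper":50,"travel":[0,0,0],"twist":[0,0,0]}]' | grep -E 'pos|wrist'
```

```text
time: 10.15
ee_pos: [0.6335, 0.0858, 0.1842]
tcp_rot: [-180.0, 0.0, 90.1]
wrist_force: [-0.5, -0.1, -3.3]
opening: 0.0556
grasp_force: 44.7
ee_pos: [0.6335, 0.0858, 0.1822]
wrist_force: [0.3, -0.3, -3.4]
ee_pos: [0.6336, 0.0858, 0.1802]
wrist_force: [0.0, -0.1, -3.6]
```

```bash
python3 -m crank '[{"gripper":50,"travel":[0,0,1],"twist":[0,0,0]},{"gripper":50,"travel":[0,0,1],"twist":[0,0,0]},{"gripper":50,"travel":[0,0,1],"twist":[0,0,0]},{"gripper":50,"travel":[0,0,1],"twist":[0,0,0]},{"gripper":50,"travel":[0,0,0],"twist":[0,0,0]}]' | grep -E 'pos|wrist'
python3 -m crank '[{"gripper":50,"travel":[0,0,0.5],"twist":[0,0,0]},{"gripper":50,"travel":[0,0,0],"twist":[0,0,0]}]' | grep -E 'pos|wrist'
python3 -m crank '[{"gripper":50,"travel":[0,0,0.5],"twist":[0,0,0]},{"gripper":50,"travel":[0,0,0],"twist":[0,0,0]}]' | grep -E 'pos|wrist'
```

```text
ee_pos: [0.6335, 0.0858, 0.1762]
wrist_force: [-0.1, -0.6, -3.9]
ee_pos: [0.6336, 0.0858, 0.1758]
wrist_force: [-0.1, -0.3, -3.2]
ee_pos: [0.6336, 0.0858, 0.1752]
wrist_force: [0.3, -0.3, -2.9]
```

```bash
python3 -m crank '[{"gripper":50,"travel":[0,0,0.5],"twist":[0,0,0]},{"gripper":50,"travel":[0,0,0],"twist":[0,0,0]}]' | grep -E 'pos|wrist'
python3 -m crank '[{"gripper":50,"travel":[0,0,0.3],"twist":[0,0,0]},{"gripper":50,"travel":[0,0,0],"twist":[0,0,0]}]' | grep -E 'pos|wrist'
```

```text
ee_pos: [0.6336, 0.0858, 0.1747]
wrist_force: [0.6, -0.3, -3.8]
ee_pos: [0.6336, 0.0858, 0.1745]
wrist_force: [0.4, -0.1, -3.3]
```

```bash
python3 -m crank '[{"gripper":50,"travel":[0,0,0.3],"twist":[0,0,0]},{"gripper":50,"travel":[0,0,0],"twist":[0,0,0]}]' | grep -E 'pos|wrist'
python3 -m crank '[{"gripper":50,"travel":[0,0,0.3],"twist":[0,0,0]},{"gripper":50,"travel":[0,0,0],"twist":[0,0,0]}]' | grep -E 'pos|wrist'
```

```text
ee_pos: [0.6336, 0.0858, 0.1742]
wrist_force: [-0.2, 0.2, -3.0]
ee_pos: [0.6336, 0.0858, 0.1742]
wrist_force: [-1.6, 0.5, -0.2]
```

Seated, since the weight has come off the wrist. I'll release and rise.

```bash
python3 -m crank '[{"gripper":60,"travel":[0,0,0],"twist":[0,0,0]},{"gripper":66,"travel":[0,0,0],"twist":[0,0,0]},{"gripper":85,"travel":[0,0,0],"twist":[0,0,0]},{"gripper":85,"travel":[0,0,0],"twist":[0,0,0]},{"gripper":85,"travel":[0,0,0],"twist":[0,0,0]},{"gripper":85,"travel":[0,0,0],"twist":[0,0,0]}]'
python3 -m crank '[{"gripper":85,"travel":[0,0,-15],"twist":[0,0,0]},{"gripper":85,"travel":[0,0,-30],"twist":[0,0,0]},{"gripper":85,"travel":[0,0,-50],"twist":[0,0,0]},{"gripper":85,"travel":[0,0,-40],"twist":[0,0,0]},{"gripper":10,"travel":[0,0,0],"twist":[0,0,0]},{"gripper":0,"travel":[0,0,0],"twist":[0,0,0]}]'
python3 - <<'E'
from h import *
C=cal('wrist'); im=snap('wrist','w5.png'); p=bot.get_obs()['ee_pos']; s=snap('scene','s5.png'); np.savez('w5.npz',T=C[4],p=p)
x,y=355,140; sc=cv2.resize(s[y:y+100,x:x+75],None,fx=4,fy=4,interpolation=cv2.INTER_CUBIC)
cv2.imwrite('pics/w5b.png',np.hstack([im[0:400,120:520],sc])); print(p)
E
```

```text
time: 13.78
ee_pos: [0.6336, 0.0858, 0.1739]
tcp_rot: [-180.0, -0.0, 90.1]
wrist_force: [1.0, -0.1, -0.8]
opening: 0.0853
grasp_force: 0.0
time: 14.52
ee_pos: [0.6337, 0.0859, 0.3089]
tcp_rot: [180.0, -0.0, 90.1]
wrist_force: [0.0, 0.8, -1.0]
opening: 0.0512
grasp_force: 0.0
[0.63345557 0.08579538 0.3081701 ]
```

View pics/w5b.png

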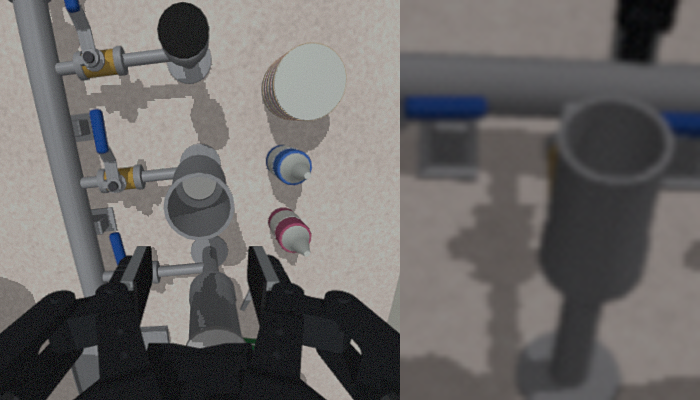

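The funnel sits upright and straight on the base. Next I'll turn the closed fingers and move behind the handle, on its +x side.

```bash
python3 -m crank '[{"gripper":0,"travel":[0,0,0],"twist":[0,0,0.18]},{"gripper":0,"travel":[0,0,0],"twist":[0,0,0.18]},{"gripper":0,"travel":[0,0,0],"twist":[0,0,0.18]},{"gripper":0,"travel":[0,0,0],"twist":[0,0,0.18]},{"gripper":0,"travel":[0,0,0],"twist":[0,0,0.18]},{"gripper":0,"travel":[0,0,0],"twist":[0,0,0.18]},{"gripper":0,"travel":[0,0,0],"twist":[0,0,0.18]},{"gripper":0,"travel":[0,0,0],"twist":[0,0,0.18]},{"gripper":0,"travel":[0,0,0],"twist":[0,0,0.18]}]' >/dev/null
python3 -m crank '[{"gripper":0,"travel":[0,0,0],"twist":[0,0,0.18]},{"gripper":0,"travel":[0,0,0],"twist":[0,0,0.18]},{"gripper":0,"travel":[0,0,0],"twist":[0,0,0.18]},{"gripper":0,"travel":[0,0,0],"twist":[0,0,0.18]},{"gripper":0,"travel":[0,0,0],"twist":[0,0,0.18]},{"gripper":0,"travel":[0,0,0],"twist":[0,0,0.18]},{"gripper":0,"travel":[0,0,0],"twist":[0,0,0.18]},{"gripper":0,"travel":[0,0,0],"twist":[0,0,0.18]},{"gripper":0,"travel":[-32,38,0],"twist":[0,0,0]},{"gripper":0,"travel":[-32,38,0],"twist":[0,0,0]},{"gripper":0,"travel":[0,0,0],"twist":[0,0,0]},{"gripper":0,"travel":[0,0,0],"twist":[0,0,0]}]'
python3 -c "
from h import *
im=snap('wrist','w6.png');C=cal('wrist')
print(bot.get_obs()['ee_pos'],proj('wrist',(.5182,.1408,.118),C),proj('wrist',(.5238,.076,.112),C))"
```

```text
time: 17.25
ee_pos: [0.3992, -0.3268, 0.3043]
tcp_rot: [-164.6, 12.9, -39.5]
wrist_force: [0.5, 0.1, -0.1]
opening: -0.0001
grasp_force: 0.0
[ 0.39967788 -0.32671047  0.30421872] [126.03614817 247.85893289] [138.6659386  228.47283359]
```

View pics/w6.png

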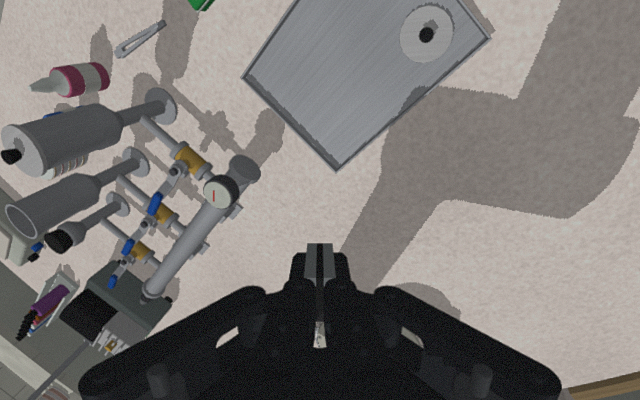

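The arm took a detour: the TCP is at (0.40,-0.33) and tilted, which looks like a joint range being hit. The picture shows all three bases undisturbed on the left. Checking the joints.

```bash
python3 -c "
from h import *
o=bot.get_obs(); print(o['q'].round(1),o['time'],o['ee_pos'],o['tcp_rot'])"
```

```text
[-46.8  16.7  29.4 117.4  13.7 172.7] 17.3 [ 0.39967788 -0.32671047  0.30421872] [-164.60827182   12.87910177  -39.47725714]
```

Yaw is q1+180−q6, so my turn ran into the q6 limit. I'll use yaw 95 at the handle instead, pushing along −tool y, with the turn going the free way. First, the way back to upright.

```bash
cat > go.py <<'E'
from h import *; import sys
from scipy.spatial.transform import Rotation as R
def tgt(p,yaw):
    o=bot.get_obs(); A=R.from_euler('xyz',o['tcp_rot'],degrees=True); B=R.from_euler('xyz',[180,0,yaw],degrees=True)
    print('pos',o['ee_pos'].round(4),'rot',o['tcp_rot'].round(2),'t',o['time']); print('twist',(A.inv()*B).as_rotvec().round(3),'travel',(A.inv().apply(np.array(p)-o['ee_pos'])*1000).round(1), 'travel after turn',(B.inv().apply(np.array(p)-o['ee_pos'])*1000).round(1))
x=[float(v) for v in sys.argv[1:]]; tgt(x[:3],x[3])
E
python3 go.py .45 -.2 .33 95
```

```text
pos [ 0.3997 -0.3267  0.3042] rot [-164.61   12.88  -39.48] t 17.3
twist [-0.396 -0.205 -2.348] travel [ -46.4 -129.3   19.2] travel after turn [121.8  61.2 -25.8]
```

```bash
python3 -m crank '[{"gripper":0,"travel":[0,0,0],"twist":[-0.028,-0.0147,-0.168]},{"gripper":0,"travel":[0,0,0],"twist":[-0.028,-0.0147,-0.168]},{"gripper":0,"travel":[0,0,0],"twist":[-0.028,-0.0147,-0.168]},{"gripper":0,"travel":[0,0,0],"twist":[-0.028,-0.0147,-0.168]},{"gripper":0,"travel":[0,0,0],"twist":[-0.028,-0.0147,-0.168]},{"gripper":0,"travel":[0,0,0],"twist":[-0.028,-0.0147,-0.168]},{"gripper":0,"travel":[0,0,0],"twist":[-0.028,-0.0147,-0.168]},{"gripper":0,"travel":[0,0,0],"twist":[0,0,0]}]'; python3 go.py .45 -.2 .33 95
```

```text
time: 18.3
ee_pos: [0.4002, -0.3262, 0.3045]
tcp_rot: [-168.0, 1.3, 27.8]
wrist_force: [0.6, 0.7, -0.3]
opening: 0.0004
grasp_force: 0.0
pos [ 0.4002 -0.3262  0.3045] rot [-167.97    1.27   27.76] t 18.3
twist [-0.198 -0.104 -1.171] travel [102.2 -92.3  -8.7] travel after turn [121.3  60.6 -25.5]
```

Tracks well; finishing the turn.

```bash
python3 -m crank '[{"gripper":0,"travel":[0,0,0],"twist":[-0.0283,-0.0148,-0.1673]},{"gripper":0,"travel":[0,0,0],"twist":[-0.0283,-0.0148,-0.1673]},{"gripper":0,"travel":[0,0,0],"twist":[-0.0283,-0.0148,-0.1673]},{"gripper":0,"travel":[0,0,0],"twist":[-0.0283,-0.0148,-0.1673]},{"gripper":0,"travel":[0,0,0],"twist":[-0.0283,-0.0148,-0.1673]},{"gripper":0,"travel":[0,0,0],"twist":[-0.0283,-0.0148,-0.1673]},{"gripper":0,"travel":[0,0,0],"twist":[-0.0283,-0.0148,-0.1673]},{"gripper":0,"travel":[0,0,0],"twist":[0,0,0]},{"gripper":0,"travel":[0,0,0],"twist":[0,0,0]}]' >/dev/null; python3 go.py .552 .1438 .31 95; python3 -c "
from h import *;print(bot.get_obs()['q'].round(1))"
```

```text
pos [ 0.3994 -0.3269  0.3044] rot [-1.7996e+02 -5.0000e-02  9.4640e+01] t 19.425
twist [-0.001 -0.001 -0.006] travel [456.8 190.2  -5.3] travel after turn [455.6 193.   -5.6]
[-39.3   2.7  16.  103.3   0.   46.1]
```

```bash
python3 -m crank '[{"gripper":0,"travel":[57,24,-0.7],"twist":[0,0,0]},{"gripper":0,"travel":[57,24,-0.7],"twist":[0,0,0]},{"gripper":0,"travel":[57,24,-0.7],"twist":[0,0,0]},{"gripper":0,"travel":[57,24,-0.7],"twist":[0,0,0]},{"gripper":0,"travel":[57,24,-0.7],"twist":[0,0,0]},{"gripper":0,"travel":[57,24,-0.7],"twist":[0,0,0]},{"gripper":0,"travel":[57,24,-0.7],"twist":[0,0,0]},{"gripper":0,"travel":[57,24,-0.7],"twist":[0,0,0]},{"gripper":0,"travel":[0,0,50],"twist":[0,0,0]},{"gripper":0,"travel":[0,0,50],"twist":[0,0,0]},{"gripper":0,"travel":[0,0,50],"twist":[0,0,0]},{"gripper":0,"travel":[0,0,0],"twist":[0,0,0]}]' >/dev/null; python3 go.py .552 .1438 .1 95
python3 - <<'E'
from h import *
C=cal('wrist'); a=snap('wrist','w7.png'); h=cv2.cvtColor(a,cv2.COLOR_BGR2HSV)
m=cv2.inRange(h,(100,130,50),(125,255,255)); n,l,s,c=cv2.connectedComponentsWithStats(m)
for i in range(1,n):
    if s[i,4]>150:
        ys,xs=np.nonzero(l==i); P=np.float32([onz('wrist',x,y,.118,C)[:2]*1000 for x,y in zip(xs,ys)])
        print(s[i],cv2.minAreaRect(P))
cv2.imwrite('pics/w7b.png',a)
E
```

```text
pos [0.5492 0.1436 0.156 ] rot [-1.7952e+02  7.0000e-02  9.4780e+01] t 20.925
twist [-0.008  0.001 -0.004] travel [ 0.1  3.3 56. ] travel after turn [-0.   2.8 56. ]
[241   0  26  24 526] ((500.8266296386719, 271.34405517578125), (13.857065200805664, 11.717428207397461), 3.556180715560913)
[ 264  191   23   69 1307] ((518.2849731445312, 144.29299926757812), (13.416563034057617, 49.113914489746094), 4.814344882965088)
[482 228  35  34 323] ((669.8614501953125, 145.83274841308594), (28.28898048400879, 14.456287384033203), 57.66535949707031)
[ 505  246   63   55 1220] ((707.612060546875, 124.07878875732422), (36.2211799621582, 48.86497116088867), 55.79453659057617)
```

View pics/w7b.png

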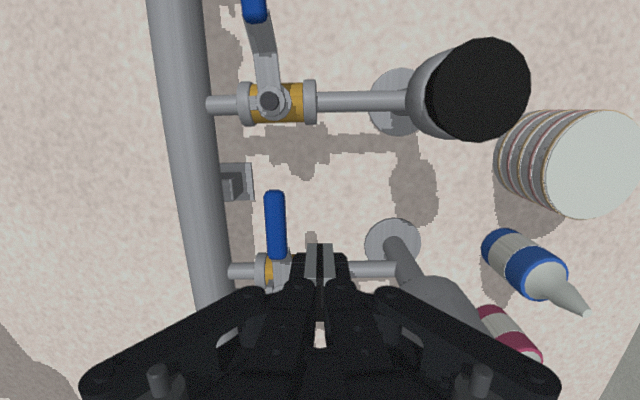

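The picture shows the sleeve at (275,225) to the left of the shut fingertips at (320,260). The way down is clear.

```bash
python3 -m crank '[{"gripper":0,"travel":[0,0,28],"twist":[0,0,0]},{"gripper":0,"travel":[0,0,28],"twist":[0,0,0]},{"gripper":0,"travel":[0,-5,0],"twist":[0,0,0]},{"gripper":0,"travel":[0,0,0],"twist":[0,0,0]},{"gripper":0,"travel":[0,0,0],"twist":[0,0,0]}]' | grep -E 'time|pos|wrist'
python3 -m crank '[{"gripper":0,"travel":[0,-2,0],"twist":[0,0,0]},{"gripper":0,"travel":[0,-2,0],"twist":[0,0,0]},{"gripper":0,"travel":[0,0,0],"twist":[0,0,0]}]' | grep -E 'pos|wrist'
python3 -m crank '[{"gripper":0,"travel":[0,-1.5,0],"twist":[0,0,0]},{"gripper":0,"travel":[0,-1.5,0],"twist":[0,0,0]},{"gripper":0,"travel":[0,0,0],"twist":[0,0,0]}]' | grep -E 'pos|wrist'
```

```text
time: 21.6
ee_pos: [0.5472, 0.1438, 0.1065]
wrist_force: [-0.8, -1.9, -0.0]
ee_pos: [0.5421, 0.1432, 0.1044]
wrist_force: [0.3, 0.5, -0.1]
ee_pos: [0.5392, 0.1429, 0.1042]
wrist_force: [0.6, 0.6, -0.2]
```

```bash
python3 -m crank '[{"gripper":0,"travel":[0,0,5],"twist":[0,0,0]},{"gripper":0,"travel":[0,-2,0],"twist":[0,0,0]},{"gripper":0,"travel":[0,0,0],"twist":[0,0,0]}]' | grep -E 'pos|wrist'
python3 -m crank '[{"gripper":0,"travel":[0,-1.5,0],"twist":[0,0,0]},{"gripper":0,"travel":[0,-1.5,0],"twist":[0,0,0]},{"gripper":0,"travel":[0,0,0],"twist":[0,0,0]}]' | grep -E 'pos|wrist'
python3 -m crank '[{"gripper":0,"travel":[0,-1.5,0],"twist":[0,0,0]},{"gripper":0,"travel":[0,-1.5,0],"twist":[0,0,0]},{"gripper":0,"travel":[0,0,0],"twist":[0,0,0]}]' | grep -E 'pos|wrist'
```

```text
ee_pos: [0.5378, 0.1427, 0.0989]
wrist_force: [5.0, 0.3, -4.0]
ee_pos: [0.5349, 0.1426, 0.0989]
wrist_force: [5.4, -0.4, -3.6]
ee_pos: [0.532, 0.1424, 0.099]
wrist_force: [4.6, 1.2, -3.1]
```

Contact made at x≈0.538 with about 5 N of drag, as expected. Now the arc about the spindle.

```bash
python3 -m crank '[{"gripper":0,"travel":[0.6,-3.2,0],"twist":[0,0,-0.05]},{"gripper":0,"travel":[1.1,-6.5,0],"twist":[0,0,-0.1]},{"gripper":0,"travel":[1.1,-6.5,0],"twist":[0,0,-0.1]},{"gripper":0,"travel":[1.1,-6.5,0],"twist":[0,0,-0.1]},{"gripper":0,"travel":[0.6,-3.2,0],"twist":[0,0,-0.05]},{"gripper":0,"travel":[0,0,0],"twist":[0,0,0]}]' | grep -E 'time|pos|wrist|rot'
```

```text
time: 24.22
ee_pos: [0.5058, 0.1406, 0.0991]
tcp_rot: [179.9, 0.0, 117.9]
wrist_force: [4.0, 0.8, -3.6]
```

```bash
python3 -m crank '[{"gripper":0,"travel":[0.6,-3.2,0],"twist":[0,0,-0.05]},{"gripper":0,"travel":[1.1,-6.5,0],"twist":[0,0,-0.1]},{"gripper":0,"travel":[1.1,-6.5,0],"twist":[0,0,-0.1]},{"gripper":0,"travel":[1.1,-6.5,0],"twist":[0,0,-0.1]},{"gripper":0,"travel":[1.1,-6.5,0],"twist":[0,0,-0.1]},{"gripper":0,"travel":[1.1,-6.5,0],"twist":[0,0,-0.1]},{"gripper":0,"travel":[1.1,-6.5,0],"twist":[0,0,-0.1]},{"gripper":0,"travel":[0.6,-3.2,0],"twist":[0,0,-0.05]},{"gripper":0,"travel":[0,0,0],"twist":[0,0,0]}]' | grep -E 'time|pos|wrist|rot'
```

```text
time: 25.35
ee_pos: [0.4689, 0.1149, 0.0991]
tcp_rot: [179.9, 0.0, 158.0]
wrist_force: [3.9, 5.2, -3.7]
```

```bash
python3 -m crank '[{"gripper":0,"travel":[0.3,-1.6,0],"twist":[0,0,-0.025]},{"gripper":0,"travel":[0.3,-1.6,0],"twist":[0,0,-0.025]},{"gripper":0,"travel":[0.3,-1.6,0],"twist":[0,0,-0.025]},{"gripper":0,"travel":[0.3,-1.6,0],"twist":[0,0,-0.025]},{"gripper":0,"travel":[0.3,-1.6,0],"twist":[0,0,-0.025]},{"gripper":0,"travel":[0.2,-0.8,0],"twist":[0,0,-0.0125]},{"gripper":0,"travel":[0,0,0],"twist":[0,0,0]}]' | grep -E 'time|pos|wrist|rot'
cat > feel.py <<'E'
# prints the horizontal push from a crank report on stdin; fails above the limit given
import sys,json,math
d=dict(l.split(': ',1) for l in sys.stdin.read().strip().splitlines()); f=json.loads(d['wrist_force']); F=math.hypot(f[0],f[1])
print(d['time'],d['ee_pos'],f,d['tcp_rot'],'Fxy %.1f'%F); sys.exit(F>float(sys.argv[1]))
E
```

```text
time: 26.22
ee_pos: [0.4643, 0.1075, 0.0991]
tcp_rot: [179.9, -0.0, 165.9]
wrist_force: [3.1, 7.3, -4.3]
```

```bash
python3 -m crank '[{"gripper":0,"travel":[0.15,-0.8,0],"twist":[0,0,-0.0125]},{"gripper":0,"travel":[0,0,0],"twist":[0,0,0]}]' | python3 feel.py 10.5 &&
python3 -m crank '[{"gripper":0,"travel":[0.15,-0.8,0],"twist":[0,0,-0.0125]},{"gripper":0,"travel":[0,0,0],"twist":[0,0,0]}]' | python3 feel.py 10.5 &&
python3 -m crank '[{"gripper":0,"travel":[0.15,-0.8,0],"twist":[0,0,-0.0125]},{"gripper":0,"travel":[0,0,0],"twist":[0,0,0]}]' | python3 feel.py 10.5 &&
python3 -m crank '[{"gripper":0,"travel":[0.15,-0.8,0],"twist":[0,0,-0.0125]},{"gripper":0,"travel":[0,0,0],"twist":[0,0,0]}]' | python3 feel.py 10.5 &&
python3 -m crank '[{"gripper":0,"travel":[0.15,-0.8,0],"twist":[0,0,-0.0125]},{"gripper":0,"travel":[0,0,0],"twist":[0,0,0]}]' | python3 feel.py 10.5 &&
python3 -m crank '[{"gripper":0,"travel":[0.15,-0.8,0],"twist":[0,0,-0.0125]},{"gripper":0,"travel":[0,0,0],"twist":[0,0,0]}]' | python3 feel.py 10.5
```

```text
26.48 [0.4639, 0.1067, 0.099] [2.1, 6.6, -3.4] [179.9, -0.0, 166.6] Fxy 6.9
26.72 [0.4635, 0.106, 0.099] [2.7, 7.9, -4.2] [179.8, -0.0, 167.3] Fxy 8.3
26.98 [0.4632, 0.1053, 0.099] [3.4, 7.3, -3.4] [179.8, -0.0, 168.0] Fxy 8.1
27.22 [0.4628, 0.1045, 0.0991] [2.3, 7.6, -3.2] [179.8, -0.0, 168.8] Fxy 7.9
27.48 [0.4625, 0.1038, 0.099] [2.1, 7.6, -3.0] [179.8, -0.0, 169.5] Fxy 7.9
27.72 [0.4622, 0.1031, 0.099] [1.8, 7.2, -3.5] [179.8, -0.0, 170.2] Fxy 7.4
```

```bash
python3 -m crank '[{"gripper":0,"travel":[0.15,-0.8,0],"twist":[0,0,-0.0125]},{"gripper":0,"travel":[0,0,0],"twist":[0,0,0]}]' | python3 feel.py 10.5 &&
python3 -m crank '[{"gripper":0,"travel":[0.15,-0.8,0],"twist":[0,0,-0.0125]},{"gripper":0,"travel":[0,0,0],"twist":[0,0,0]}]' | python3 feel.py 10.5 &&
python3 -m crank '[{"gripper":0,"travel":[0.15,-0.8,0],"twist":[0,0,-0.0125]},{"gripper":0,"travel":[0,0,0],"twist":[0,0,0]}]' | python3 feel.py 10.5 &&
python3 -m crank '[{"gripper":0,"travel":[0.15,-0.8,0],"twist":[0,0,-0.0125]},{"gripper":0,"travel":[0,0,0],"twist":[0,0,0]}]' | python3 feel.py 10.5 &&
python3 -m crank '[{"gripper":0,"travel":[0.15,-0.8,0],"twist":[0,0,-0.0125]},{"gripper":0,"travel":[0,0,0],"twist":[0,0,0]}]' | python3 feel.py 10.5 &&
python3 -m crank '[{"gripper":0,"travel":[0.15,-0.8,0],"twist":[0,0,-0.0125]},{"gripper":0,"travel":[0,0,0],"twist":[0,0,0]}]' | python3 feel.py 10.5 &&
python3 -m crank '[{"gripper":0,"travel":[0.15,-0.8,0],"twist":[0,0,-0.0125]},{"gripper":0,"travel":[0,0,0],"twist":[0,0,0]}]' | python3 feel.py 10.5 &&
python3 -m crank '[{"gripper":0,"travel":[0.15,-0.8,0],"twist":[0,0,-0.0125]},{"gripper":0,"travel":[0,0,0],"twist":[0,0,0]}]' | python3 feel.py 10.5 &&
python3 -m crank '[{"gripper":0,"travel":[0.15,-0.8,0],"twist":[0,0,-0.0125]},{"gripper":0,"travel":[0,0,0],"twist":[0,0,0]}]' | python3 feel.py 10.5 &&
python3 -m crank '[{"gripper":0,"travel":[0.15,-0.8,0],"twist":[0,0,-0.0125]},{"gripper":0,"travel":[0,0,0],"twist":[0,0,0]}]' | python3 feel.py 10.5
```

```text
27.98 [0.4619, 0.1023, 0.0991] [1.5, 8.3, -2.6] [179.8, -0.0, 170.9] Fxy 8.4
28.22 [0.4615, 0.1016, 0.0991] [1.7, 7.2, -1.5] [179.8, -0.0, 171.6] Fxy 7.4
28.48 [0.4612, 0.1008, 0.099] [0.9, 8.0, -2.6] [179.8, -0.0, 172.3] Fxy 8.1
28.72 [0.4609, 0.1, 0.099] [1.4, 8.0, -2.0] [179.8, -0.0, 173.1] Fxy 8.1
28.98 [0.4606, 0.0993, 0.099] [1.2, 7.4, -2.1] [179.8, -0.0, 173.8] Fxy 7.5
29.22 [0.4604, 0.0985, 0.0991] [0.6, 7.8, -1.9] [179.8, -0.0, 174.5] Fxy 7.8
29.48 [0.4601, 0.0977, 0.099] [0.4, 7.1, -2.0] [179.8, -0.0, 175.2] Fxy 7.1
29.72 [0.4598, 0.0969, 0.099] [-1.0, 8.7, -1.5] [179.8, -0.0, 175.9] Fxy 8.8
29.98 [0.4596, 0.0964, 0.0991] [1.0, 9.2, -1.6] [179.8, -0.0, 176.7] Fxy 9.3
30.22 [0.4595, 0.096, 0.0991] [0.7, 12.0, -1.3] [179.7, -0.0, 177.4] Fxy 12.0
```

The stop is felt, as the force now climbs. I'll press up to about 17 N in small steps.

```bash
python3 -m crank '[{"gripper":0,"travel":[0,-0.3,0],"twist":[0,0,0]},{"gripper":0,"travel":[0,0,0],"twist":[0,0,0]}]' | python3 feel.py 14.5 &&
python3 -m crank '[{"gripper":0,"travel":[0,-0.4,0],"twist":[0,0,0]},{"gripper":0,"travel":[0,0,0],"twist":[0,0,0]}]' | python3 feel.py 14.5
```

```text
30.48 [0.4595, 0.0959, 0.0991] [0.2, 13.5, -2.2] [179.7, -0.0, 177.4] Fxy 13.5
30.72 [0.4595, 0.0957, 0.0991] [-0.0, 15.0, -1.9] [179.7, -0.0, 177.4] Fxy 15.0
```

```bash
python3 -m crank '[{"gripper":0,"travel":[0,-0.4,0],"twist":[0,0,0]},{"gripper":0,"travel":[0,0,0],"twist":[0,0,0]}]' | python3 feel.py 20;
python3 -m crank '[{"gripper":0,"travel":[0,0,0],"twist":[0,0,0]},{"gripper":0,"travel":[0,0,0],"twist":[0,0,0]},{"gripper":0,"travel":[0,0,0],"twist":[0,0,0]},{"gripper":0,"travel":[0,0,0],"twist":[0,0,0]},{"gripper":0,"travel":[0,0,0],"twist":[0,0,0]},{"gripper":0,"travel":[0,0,0],"twist":[0,0,0]}]' | python3 feel.py 20
```

```text
30.98 [0.4595, 0.0956, 0.0991] [-0.1, 16.5, -2.4] [179.7, -0.0, 177.4] Fxy 16.5
31.72 [0.4594, 0.0956, 0.0991] [0.8, 16.2, -2.4] [179.7, -0.0, 177.4] Fxy 16.2
```

Held steady at 16.3 N for more than 0.7 s. Backing off and rising.

```bash
python3 -m crank '[{"gripper":0,"travel":[0,3,0],"twist":[0,0,0]},{"gripper":0,"travel":[0,8,0],"twist":[0,0,0]},{"gripper":0,"travel":[0,8,0],"twist":[0,0,0]},{"gripper":0,"travel":[0,0,-40],"twist":[0,0,0]},{"gripper":0,"travel":[0,0,-50],"twist":[0,0,0]},{"gripper":0,"travel":[0,0,-50],"twist":[0,0,0]},{"gripper":0,"travel":[0,0,-50],"twist":[0,0,0]},{"gripper":0,"travel":[50,0,0],"twist":[0,0,0]},{"gripper":0,"travel":[50,0,0],"twist":[0,0,0]},{"gripper":0,"travel":[0,0,0],"twist":[0,0,0]},{"gripper":0,"travel":[0,0,0],"twist":[0,0,0]}]' | python3 feel.py 20
python3 - <<'E'
from h import *
C=cal('top'); im=snap('top','t9.png'); s=snap('scene','s9.png'); h=cv2.cvtColor(im,cv2.COLOR_BGR2HSV); C=cal('top')
m=cv2.inRange(h,(100,110,40),(125,255,255)); m[:215]=0; n,l,st,c=cv2.connectedComponentsWithStats(m)
for i in range(1,n):
    if st[i,4]>25 and 130<c[i][0]<320:
        ys,xs=np.nonzero(l==i); P=np.float32([onz('top',x,y,.118,C)[:2]*1000 for x,y in zip(xs,ys)]); v=cv2.fitLine(P,2,0,.01,.01).ravel(); print(st[i,4],P.mean(0),np.degrees(np.arctan2(v[1],v[0])))
g5,g9=[cv2.cvtColor(cv2.imread('pics/'+f),cv2.COLOR_BGR2GRAY)[160:240,386:430].astype(int) for f in ('s5.png','s9.png')]
print('funnel change',np.abs(g5-g9).mean(),np.percentile(np.abs(g5-g9),95))
E
```

```text
33.1 [0.361, 0.1169, 0.2894] [0.6, -0.5, -0.2] [180.0, 0.1, 177.3] Fxy 0.8
91 [528.0005     -7.4874315] -80.29822
93 [496.4493  290.02475] -79.82079
105 [457.24338  75.55882] -1.2870132
funnel change 5.0553977272727275 7.0
```

```bash
python3 -c "
from workcell import bot
print(bot.job_done())"
```

```text
the job is handed in; nothing more can be done
None
```

The funnel is seated and released on the free base, and its tap is open after being held on the stop at about 16 N. The other two taps are still shut, and the job was handed in at about 33 s with no verdict returned.

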